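Free a seized mandrel and tap it home in its socket

TASK

The copper-flanged mandrel has seized in the aluminium block, which only sits loose in the blue cradle: push the yellow keeper strap right off the flange, then work the mandrel out by twisting it back and forth while pulling lightly, because a straight pull just lifts the block, which must stay down in its cradle. Stand the mandrel in the mouth of the round steel socket, let go of it while it still stands proud, then tap or press it straight down until its flange sits flush on the socket. Leave everything else on the bench where it is.

Things in the scene. Friction and masses are not known exactly. Their poses are not given: they have to be found in the camera images.
- mandrel: Seized part, 121 mm tall, about 0.55 kg. Origin at its lower tip, z up its axis. Steel taper shank 70 mm long (18 mm across at the tip, 32 mm at the top), copper flange 80 mm across (z 70 to 76 mm), aluminium tang 50 mm along x, 18 mm along y, 45 mm tall (z 76 to 121 mm). Starts with the shank down in the block, flange on the block, tang at any yaw
- mandrel_seat (a point): point on the mandrel's axis at the underside of the flange. The mandrel is seized for the first 25 mm of travel upward: a straight pull needs 20 to 35 N, but while it is being turned (about 0.4 N m) a few N lift it. Turns of about 0.8 rad to and fro, each with 4 mm of lift in about 1 s, work. Beyond 25 mm it is free
- mandrel_head (a point): centre of the flat top of the tang (50 x 18 mm), where it can be tapped
- cradle: blue cast cradle bolted to the bench, base 150 x 150 mm, side cheeks 70 mm high; holds the aluminium block so that it cannot turn. Origin at the centre of its underside, below the block's bore; z up. The keeper's pivot post stands 92 mm from the origin along +y (top at 103 mm)
- block (a joint): height in m by which the aluminium block (92 x 92 x 81 mm, 1 kg, top 95 mm above the bench, held down only by its weight) is lifted off the cradle; 0 = down
- block_mouth (a point): centre of the block's top face, on the axis of its bore
- keeper (a joint): angle in rad of the yellow keeper strap about its vertical pivot: at 0 it points along the cradle's -y, its end over the flange; grows anticlockwise seen from above, the end swinging to the cradle's +x; stop at 1.5. Starts between 0 and 0.2. It stays where it is left (friction 0.08 N m). Off the flange and out of the gripper's way beyond 1.0
- keeper_pivot (a point): axis of the keeper's pivot, at the strap's underside (103.5 mm above the bench). The strap is 60 mm long from here, 18 mm wide, 8 mm thick
- keeper_knob (a point): top centre of the black upright knob on the strap, 14 mm in diameter, 30 mm tall above the strap, 35 mm from the pivot; its top is 141.5 mm above the bench
- socket: round steel socket stand bolted to the bench, 88 mm across, 90 mm tall, on a 130 mm base disc. Origin at the centre of its underside. A sprung taper grip in the bore: once the mandrel is about 25 mm from home it meets the grip and stands by itself when let go. Pushing it on takes about 7 N, rising to about 15 N just before home; friction then holds it
- socket_mouth (a point): centre of the socket's flat top face, 90 mm above the bench. The bore is 37 mm wide at the mouth and 78 mm deep. Home: flange on this face
- solvent: white plastic bottle, 62 mm across, 165 mm tall, stands between cradle and socket; origin at its foot
- tape: white roll of tape lying flat, 100 mm across, 35 mm tall; origin at the centre of its underside
- jar: amber glass jar with a black cap, 68 mm across, 85 mm tall; origin at its foot
- blank: copper flange blank, 84 mm across, 26 mm tall; origin at the centre of its underside
- wrench: steel spanner 170 mm long, lying along its own x
- driver: screwdriver 190 mm long, lying along its own x
- pot: blue plastic cup, 76 mm across, 95 mm tall; origin at its foot
- rods: aluminium block 60 x 90 x 30 mm, fixed, with three upright 12 mm steel rods up to 185 mm high in a row along its y; origin at the centre of its underside
There are look-alikes about, which are no part of the job. Leave any green look-alike of the cradle alone.

How it is judged:
By the outcome, as a careful person would: the job done as asked, in the order asked, and still so for the second after the job is handed in, with the robot touching nothing.
It also fails if it takes over 72 s, if anything falls off the work surface, if the arm or the gripper's body presses on something with over 40 N, if the wrist force passes 120 N, or if a joint passes its speed limit or range.

ROBOT

A 7-joint arm with a two-finger parallel gripper is mounted at the origin on the work surface. World frame = base frame: x ahead of the robot, y to its left, z up, the work surface at z = 0. Lengths are in mm, angles in rad, forces in N, time in s.
With the tool pointing down it reaches from about 400 to 925 mm from the base axis. Payload 4.1 kg.
Tool frame: the origin (TCP) lies at the very end of the fingers, on their centre line; the grasp point (between the pads) lies 19 mm behind it; z points along the fingers, y is the line along which they close (so a half turn about z gives the same grasp; the last joint's range is limited). The gripper opens to 85 mm and grips with 20 to 120 N. Pads are 22 mm wide; open, the fingers measure 114 mm over their backs; the gripper's body (76 mm by 85 mm) begins 54 mm behind the grasp point. The pads swing forward as they close: fully open they stand 13 mm farther back than shut.
Start: joints at [-1.395, 0.398, 0.045, 1.537, -0.019, 1.207, -0.051], TCP at [176.358, 625.653, 231.347] pointing down, gripper open.
Joint ranges: [-2.82, 2.82], [-0.49, 2.23], [-1.37, 1.46], [0, 2.46], [-1.36, 4.5], [0.23, 2], [-2.94, 2.94]. Speed limits (rad/s): [2.57, 2.57, 3.14, 3.14, 3.14, 3.14, 3.14].

INTERFACE

Orientations are given as a unit quaternion [x, y, z, w].
In Python, from bench import monitor, eyes, r gives the robot as it stands. The module is installed in compiled form; this text tells all that it offers.
- The arm moves only by the shell command python3 -m inch 'ROWS' [FORCE]. ROWS is text: rows parted by semicolons, each of 5 numbers parted by spaces: the shift along the tool's x, y, z in mm, then the turn about the tool's z in degrees, then the gripper command: -1 is shut, 1 is fully open, values between are in proportion. A call has 1 to 8 rows; each row shifts and turns the commanded pose from where the row before left it, along the tool's axes as they then stand; what a row does not reach is not made up. A row lasts 1/8 s, in which the tool goes at most 62.5 mm and 10.7 degrees, less where a joint would pass 70% of its speed; a pose out of reach is approached as far as the arm can. A call with a gripper value outside its range is refused whole. The fingers move at their own pace and stop on an object; FORCE is the grip in N (left out, the last holds). Time passes only in rows, so rows that do not move let the fingers close. It gives the time, the measured TCP pose, the force, the opening and the grip force at its end, in the units of the state.
- monitor.sense(): the state, without advancing time (a new reading comes with each control period).
- eyes.capture(name): name is "scene" or "top" or "wrist"; returns a dict with "pixels" (384x512x3 uint8, blue, green, red), "fx", "fy", "cx", "cy" (pixels), "rvec" (rotation vector, rad) and "tvec" (3), from world to camera coordinates, as OpenCV has them; the wrist camera has in their place "hand_eye" (4x4, takes a point from camera to tool coordinates, whose origin is the TCP and whose axes are the flange's). Camera axes: x right, y down, z forward; pixel columns grow to the right and rows downward; lengths in mm; the calibration is good to about 2 mm. A picture is of the moment at which its call begins: read the wrist's pose just before it. There is no depth.
- r.finish_job(): hands the job in; it is judged then, once.
Trained networks look in the newest picture that a camera, given by its name, has taken for a name from the list of things; names that differ only in an ending like _2 or _b are one class to them, and where a whole thing is asked for, a point or a joint stands for the part that bears it (a point fixed in the world has none). Each returns a list of dicts, best first, with "confidence" (0 to 1); they miss things now and then, are a little off and sometimes report something else, mostly with a low value. They report only what shows in the picture. A call takes as long as a camera call. They do not tell look-alikes from the thing itself.
- eyes.outline_of(camera, label): "region" (384x512 bool, what is visible of it) and "location" ([column, row] in pixels, amid what is visible of it).
- eyes.tip_of(camera, label): "location" ([column, row] in pixels: a listed point, or the origin of a listed thing).
The state is a dict: "time_s": time; "q": joint angles; "joint_vel": joint speeds; "joint_efforts": joint torques, N m; "position": TCP position; "tcp_rot": TCP orientation; "force": force on the tool from outside, world axes, zero at the start; "torque": the same for the moment, N m; "grip_width": opening from 0.0 (shut) to 1.0 (fully open); "grasp_force": force on a finger pad.
Only numpy, scipy, OpenCV 4.12 (cv2) and the standard library are available. Lean on these libraries where they do the work, as an engineer would, in place of code of your own. Each camera call takes 0.05 s, during which the arm holds its last target. There are 200 camera calls.

## Working session

There is one attempt and no reset: what is moved stays moved. The work goes in short steps, Python scripts to look and compute and a shell command to move; the robot and the scene stay as the last step left them, time stands still between calls to the robot, and variables do not carry over. Pictures are saved under pics/ and viewed, at most 10 in all, crops included, and the job is handed in when it is done.

```bash
mkdir -p pics; cat > h.py <<'E'
import numpy as np, cv2
from bench import monitor, eyes, r
from scipy.spatial.transform import Rotation as R
def ray(c,px):
    """world origin,dir for a fixed camera"""
    K=np.array([[c['fx'],0,c['cx']],[0,c['fy'],c['cy']],[0,0,1.]])
    d=np.linalg.inv(K)@np.array([px[0],px[1],1.])
    if 'rvec' in c:
        M=cv2.Rodrigues(np.array(c['rvec'],float))[0]; t=np.array(c['tvec'],float).ravel()
        return -M.T@t, M.T@d
    s=c['state']; T=np.array(c['hand_eye']); W=R.from_quat(s['tcp_rot']).as_matrix()
    return W@T[:3,3]+np.array(s['position']), W@T[:3,:3]@d
def atz(c,px,z):
    o,d=ray(c,px); return o+d*(z-o[2])/d[2]
def cap(n):
    s=monitor.sense(); c=eyes.capture(n); c['state']=s; return c
E
python3 - <<'E'
from h import *
s=monitor.sense(); print(s)
Z=dict(mandrel_seat=95,mandrel_head=146,cradle=0,block_mouth=95,keeper_pivot=103.5,keeper_knob=141.5,socket=0,socket_mouth=90,solvent=0,pot=0,jar=0,rods=0,tape=0,blank=0)
ims=[]
for n in('scene','top'):
    c=cap(n); ims.append(c['pixels'])
    for k,z in Z.items():
        for e in eyes.tip_of(n,k)[:3]:
            print(n,k,round(e['confidence'],2),np.round(e['location']),np.round(atz(c,e['location'],z)[:2]))
cv2.imwrite('pics/a.png',ims[0]);cv2.imwrite('pics/b.png',ims[1])
E
```

```text
{'time_s': 0.0, 'q': array([-1.39499878,  0.39919525,  0.04507073,  1.53790294, -0.01870312,
        1.20688342, -0.0507191 ]), 'joint_vel': array([ 1.13490927e-03,  6.95090938e-05,  6.63217772e-04, -1.20021065e-03,
       -6.07732445e-04,  1.72532030e-03, -1.18581974e-03]), 'joint_efforts': array([-1.92994794e-04, -4.75122464e+01,  1.36390015e+00, -2.54221648e+01,
        1.14544609e-02,  9.48363886e-03,  2.63811948e-06]), 'position': array([176.20543357, 624.99513701, 230.25189697]), 'tcp_rot': array([ 1.36938331e-01,  9.90579086e-01, -9.81623006e-04, -6.12298117e-05]), 'force': array([ 0.07729274, -0.02845226, -0.75054673]), 'torque': array([ 0.02993053, -0.00705158,  0.00503404]), 'grasp_force': 0.0, 'grip_width': 1.0015924752566328}
scene mandrel_seat 0.93 [336. 196.] [490. 233.]
scene mandrel_head 0.57 [339. 185.] [495. 233.]
scene cradle 0.9 [329. 220.] [504. 219.]
scene cradle 0.73 [323. 155.] [170. 302.]
scene block_mouth 0.74 [326. 133.] [158. 304.]
scene block_mouth 0.6 [358. 191.] [481. 308.]
scene block_mouth 0.56 [333. 197.] [492. 224.]
scene keeper_pivot 0.93 [351. 127
[... 944 characters left out ...]
79 [182. 174.] [492. 204.]
top block_mouth 0.66 [147. 284.] [159. 298.]
top keeper_pivot 0.93 [146. 170.] [504. 314.]
top keeper_pivot 0.65 [112. 284.] [158. 398.]
top keeper_knob 0.7 [120. 285.] [162. 363.]
top keeper_knob 0.64 [151. 169.] [498. 288.]
top keeper_knob 0.32 [254. 168.] [507. -17.]
top socket 0.79 [319. 172.] [ 521. -235.]
top socket_mouth 0.91 [326. 168.] [ 521. -240.]
top solvent 0.86 [254. 164.] [546. -17.]
top pot 0.83 [381. 164.] [ 554. -443.]
top jar 0.88 [195. 110.] [729. 186.]
top rods 0.96 [255. 120.] [700. -19.]
top rods 0.37 [322. 169.] [ 532. -244.]
top tape 0.84 [247. 222.] [352.   4.]
top blank 0.57 [310. 110.] [ 735. -207.]
top blank 0.32 [154. 168.] [527. 317.]
```

View pics/a.png

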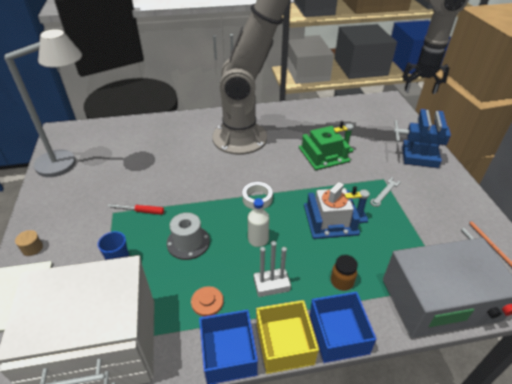

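```bash
python3 - <<'E'
import cv2
im=cv2.imread('pics/b.png')[120:230,110:230]
cv2.imwrite('pics/b2.png',cv2.resize(im,None,fx=5,fy=5,interpolation=cv2.INTER_CUBIC))
E
```

```text
(no output)
```

View pics/b2.png

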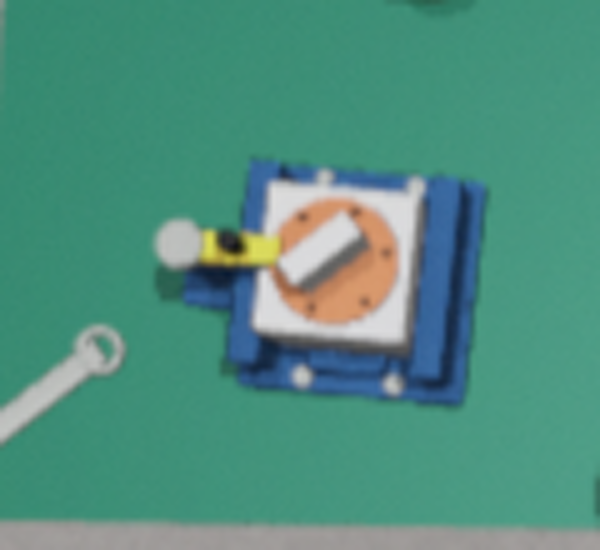

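The blue cradle with the copper flange is at about (333,212) in scene and (177,169) in top. The green look-alike is at (326,148) and a blue vice at (425,140) in scene. There is also a plain copper blank at (207,300). I choose the blue cradle with the yellow strap. The crop confirms it: copper flange and tang, keeper pivot on the left (+y), and the strap end just over the flange. Next is a closer look from the wrist camera.

```bash
python3 -m inch '-51 -34 -8 0 1;-51 -34 -8 0 1;-51 -34 -8 0 1;-51 -34 -8 0 1;-51 -34 -8 0 1;-51 -34 -8 0 1;-51 -34 -8 0 1;-51 -34 -8 0 1'; python3 -m inch '0 0 0 0 -1;0 0 0 0 -1;0 0 0 0 -1'
cat >> h.py <<'E'
def to_tool(p):
    s=monitor.sense(); W=R.from_quat(s['tcp_rot']).as_matrix()
    return np.round(W.T@(np.array(p,float)-s['position']),1)
Z=dict(mandrel_seat=95,mandrel_head=146,block_mouth=95,keeper_pivot=103.5,keeper_knob=141.5,socket_mouth=90,solvent=0)
def look(n,ks,save=None):
    c=cap(n)
    if save: cv2.imwrite('pics/'+save,c['pixels'])
    for k in ks:
        for e in eyes.tip_of(n,k)[:2]: print(n,k,round(e['confidence'],2),np.round(e['location']),np.round(atz(c,e['location'],Z[k])[:2],1))
    return c
E
python3 - <<'E'
from h import *
s=monitor.sense();print(s['time_s'],s['position'],s['tcp_rot'],s['force'],s['q'])
c=look('wrist',['mandrel_seat','mandrel_head','keeper_pivot','keeper_knob','block_mouth'],'c.png'); print(c['hand_eye'])
E
```

```text
time_s: 2.5
position: [496.4, 251.6, 296.0]
tcp_rot: [0.137, 0.991, 0.001, 0.0]
force: [1.0, 0.4, 0.4]
grip_width: 1.001
grasp_force: 0.0
time_s: 2.88
position: [494.1, 254.8, 295.0]
tcp_rot: [0.135, 0.991, 0.0, -0.0]
force: [0.3, 0.7, 0.5]
grip_width: 0.38
grasp_force: 0.0
2.875 [494.13961839 254.83169072 295.01033496] [ 1.35383334e-01  9.90793186e-01  1.35830855e-04 -4.44262984e-04] [0.29363724 0.67145366 0.54334697] [-0.81946204  0.19353464  0.31351935  1.68164923 -0.06280253  1.27671925
  0.80602435]
wrist mandrel_seat 0.85 [228. 177.] [498.7 226. ]
wrist keeper_pivot 0.62 [308. 164.] [505.4 315.8]
wrist keeper_knob 0.72 [273. 178.] [501.  274.5]
wrist keeper_knob 0.58 [217. 187.] [495.  218.4]
[[ 1.03824861e-04 -9.54674401e-01 -2.97652109e-01  7.65106548e+01]
 [ 9.99999758e-01 -1.05590641e-04  6.87478813e-04 -2.51293950e-01]
 [-6.87747701e-04 -2.97652108e-01  9.54674159e-01 -1.42275098e+02]
 [ 0.00000000e+00  0.00000000e+00  0.00000000e+00  1.00000000e+00]]
```

View pics/c.png

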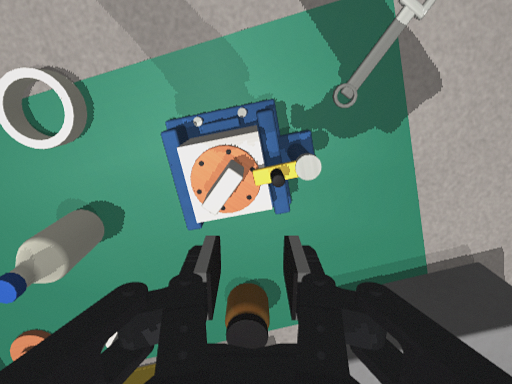

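The wrist view shows the knob at about (278,178), the pivot at (308,166) and the tang running from (207,210) to (238,168). I'll go down on the -x side of the knob with the fingers shut.

```bash
python3 -m inch '13 10 40 0 -1;13 10 40 0 -1;0 0 47 0 -1;0 0 46 0 -1;0 0 0 0 -1;0 0 0 0 -1'
python3 - <<'E'
from h import *
c=look('wrist',['keeper_knob','keeper_pivot','mandrel_head'],'d.png')
for p in [(505,281),(515,282),(531,286)]: print(p,to_tool((*p,122)))
E
```

```text
time_s: 3.92
position: [476.9, 280.1, 124.0]
tcp_rot: [0.137, 0.991, 0.001, 0.001]
force: [0.3, 0.8, 0.5]
grip_width: -0.001
grasp_force: 0.0
wrist keeper_knob 0.61 [262. 318.] [503.6 277.6]
wrist keeper_knob 0.6 [173. 283.] [473.4 243. ]
wrist keeper_pivot 0.94 [323. 268.] [509.2 315. ]
wrist mandrel_head 0.84 [148. 342.] [498.1 222. ]
(505, 281) [-26.8   8.3   2.4]
(515, 282) [-36.2  12.    2.4]
(531, 286) [-50.5  20.2   2.5]
```

View pics/d.png

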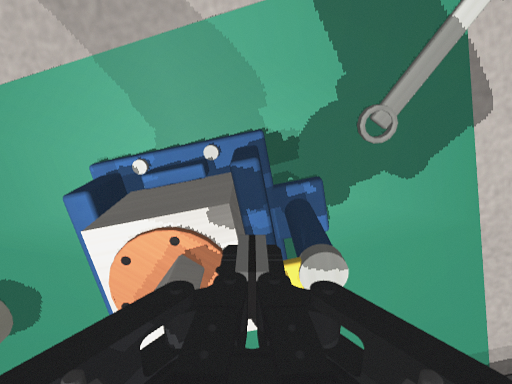

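```bash
python3 -m inch '-9 3 1 0 -1;-9 3 0 0 -1;-9 3 0 0 -1;-9 3 0 0 -1;-7 4 0 0 -1;-7 4 0 0 -1;0 0 0 0 -1'
```

```text
time_s: 5.0
position: [523.4, 290.3, 120.6]
tcp_rot: [0.135, 0.991, 0.001, -0.006]
force: [-13.9, 5.7, 6.9]
grip_width: 0.002
grasp_force: 7.5
```

```bash
python3 - <<'E'
from h import *
print(monitor.sense()['force'],monitor.sense()['position'])
c=cap('wrist');im=c['pixels']
t=look('top',['keeper_knob','keeper_pivot','mandrel_head'])['pixels']
s=look('scene',['keeper_knob','keeper_pivot','mandrel_head'])['pixels']
f=lambda a:cv2.resize(a,(400,400),interpolation=cv2.INTER_CUBIC)
cv2.imwrite('pics/e.png',np.hstack([f(im[150:350,180:380]),f(s[150:250,290:390])]))
E
```

```text
[-13.94414742   5.72699892   6.88439032] [523.40300985 290.26207433 120.64862513]
top keeper_knob 0.44 [148. 157.] [534.  298.5]
top keeper_pivot 0.8 [147. 171.] [500.6 309.5]
top mandrel_head 0.65 [173. 168.] [503.4 220.7]
top mandrel_head 0.3 [180. 172.] [489.9 200.7]
scene keeper_knob 0.69 [331. 198.] [541.8 194.2]
scene keeper_knob 0.44 [340. 120.] [153.  354.4]
scene keeper_pivot 0.77 [349. 128.] [154.2 395.8]
scene keeper_pivot 0.72 [345. 280.] [795.7 151.8]
scene mandrel_head 0.77 [335. 188.] [506.9 217.8]
```

View pics/e.png

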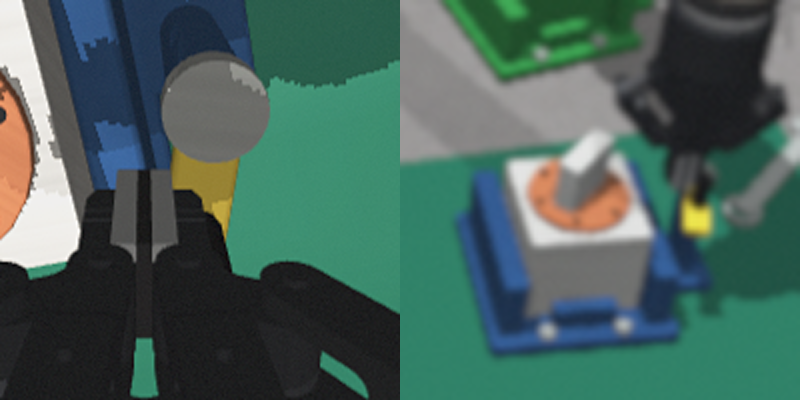

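The strap has swung to about its stop, clear of the flange. It points along +x, and the wrist crop shows it beside the fingers at about (210,200). I'll back off, rise, and turn towards the tang.

```bash
python3 -m inch '8 -6 0 0 -1;0 -2 -30 0 -1;0 -3 -50 0 -1;0 -20 -40 9 0.2;0 -20 -20 9 0.2;0 -10 0 10 0.2;0 0 0 10 0.2;0 0 0 0 0.2'
python3 - <<'E'
from h import *
s=monitor.sense();print(s['q'][6],s['force'])
print(to_tool((501,224,250)))
c=look('wrist',['mandrel_seat','mandrel_head','keeper_knob','keeper_pivot'],'f.png')
o=eyes.outline_of('wrist','mandrel')
for e in o[:2]:
    g=e['region'];print(e['confidence'],g.sum(),e['location'])
im=c['pixels'];h=cv2.cvtColor(im,cv2.COLOR_BGR2HSV)
m=cv2.inRange(h,(3,90,90),(18,255,255)); n,l,st,ct=cv2.connectedComponentsWithStats(m)
i=1+st[1:,4].argmax(); p=cv2.findNonZero((l==i).astype(np.uint8)); hull=cv2.convexHull(p)
q=np.array([atz(c,x[0],101)[:2] for x in hull]); print(cv2.minEnclosingCircle(q.astype(np.float32)),cv2.fitEllipse(q.astype(np.float32)),st[i])
E
```

```text
time_s: 6.45
position: [500.4, 230.0, 261.5]
tcp_rot: [0.452, 0.892, 0.0, 0.001]
force: [-0.4, -0.3, -0.6]
grip_width: 0.603
grasp_force: 0.0
0.2108895878278728 [-0.39985658 -0.27803677 -0.57237273]
[-5.2 -3.  11.5]
wrist mandrel_seat 0.57 [249. 178.] [501.2 223.9]
wrist mandrel_head 0.77 [243. 189.] [495.  224.3]
wrist keeper_knob 0.89 [338. 146.] [539.1 301.9]
wrist keeper_pivot 0.6 [309. 105.] [503.4 315.9]
0.79 4674 [247.1, 179.0]
0.29 12302 [257.7, 140.7]
((499.557373046875, 222.87937927246094), 39.40353012084961) ((499.5490417480469, 222.8594207763672), (78.26189422607422, 78.55765533447266), 58.376285552978516) [ 209  141   77   74 3268]
```

View pics/f.png

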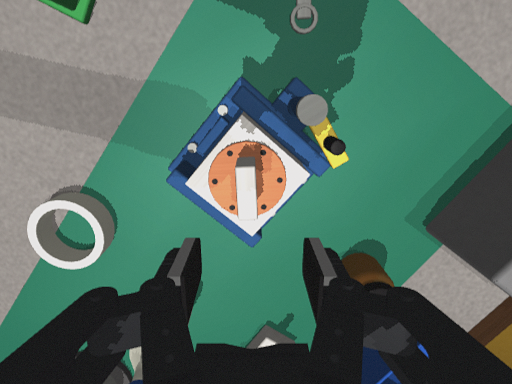

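The wrist view shows the flange centre at about (247,181), which is world (499.5, 222.9) with a radius of 39 mm, as it should be. The tang lies along the tool x axis to within 2–3° and the keeper is at about 1.25 rad. Next I grip the tang.

```bash
python3 -m inch '-5 -5 40 -2.5 0.2;0 0 45 0 0.2;0 0 40 0 0.2;0 0 22 0 0.2;0 0 6 0 0.2;0 0 0 0 0.2' 80; python3 -m inch '0 0 0 0 -1;0 0 0 0 -1;0 0 0 0 -1;0 0 0 0 -1'; python3 -c "
from h import *
s=monitor.sense();print(s['force'],s['torque'],s['q'][6],s['position'])"
```

```text
time_s: 7.5
position: [498.5, 224.1, 108.6]
tcp_rot: [0.432, 0.902, 0.0, 0.0]
force: [-0.6, -0.0, 0.3]
grip_width: 0.601
grasp_force: 0.0
time_s: 8.0
position: [498.8, 224.3, 109.5]
tcp_rot: [0.432, 0.902, 0.001, 0.0]
force: [-1.2, -1.1, 6.3]
grip_width: 0.201
grasp_force: 79.4
[-1.16102894 -1.06408306  6.2577469 ] [-0.18376734  0.28357991  0.08453256] 0.33431190786101345 [498.75505681 224.33137344 109.5470052 ]
```

```bash
python3 -m inch '0 0 0 6 -1;0 0 -0.6 6 -1;0 0 -0.6 6 -1;0 0 -0.6 6 -1;0 0 -0.6 6 -1;0 0 -0.6 6 -1;0 0 -0.6 6 -1;0 0 -0.6 6 -1'; python3 -c "
from h import *
s=monitor.sense();print(s['force'],s['torque'],s['q'][6])"
```

```text
time_s: 9.0
position: [500.0, 223.6, 112.2]
tcp_rot: [0.763, 0.646, 0.002, 0.002]
force: [5.8, -0.6, -7.4]
grip_width: 0.201
grasp_force: 79.0
[ 5.84973638 -0.60014282 -7.38736236] [-0.42117928 -1.30450139  0.0197625 ] -0.4223945909805872
```

```bash
python3 -m inch '0 0 0 -6 -1;0 0 -0.6 -6 -1;0 0 -0.6 -6 -1;0 0 -0.6 -6 -1;0 0 -0.6 -6 -1;0 0 -0.6 -6 -1;0 0 -0.6 -6 -1;0 0 -0.6 -6 -1'; python3 - <<'E'
from h import *
s=monitor.sense();print(s['force'],s['torque'],s['q'][6])
c=cap('scene')['pixels']
cv2.imwrite('pics/g.png',cv2.resize(c[150:250,280:400],None,fx=5,fy=5,interpolation=cv2.INTER_CUBIC))
E
```

```text
time_s: 10.0
position: [497.9, 223.6, 115.6]
tcp_rot: [0.431, 0.902, -0.0, 0.0]
force: [3.1, -0.9, -8.0]
grip_width: 0.203
grasp_force: 78.8
[ 3.08853421 -0.86759063 -8.0446332 ] [ 0.49945213 -0.28284189 -0.00427666] 0.3324129242998077
```

View pics/g.png

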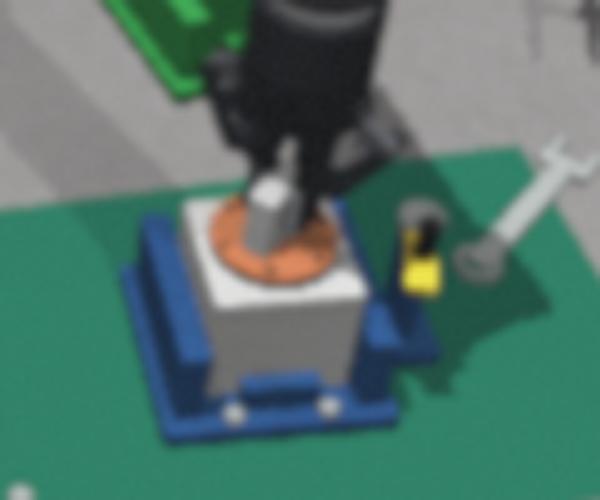

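The block is down in the cradle, the keeper is clear, and the flange at about (275,245) is slightly up. The pull is only about 8 N, mandrel weight included, so I'll carry on.

```bash
python3 -m inch '0 0 0 6 -1;0 0 -0.6 6 -1;0 0 -0.6 6 -1;0 0 -0.6 6 -1;0 0 -0.6 6 -1;0 0 -0.6 6 -1;0 0 -0.6 6 -1;0 0 -0.6 6 -1'; python3 -m inch '0 0 0 -6 -1;0 0 -0.6 -6 -1;0 0 -0.6 -6 -1;0 0 -0.6 -6 -1;0 0 -0.6 -6 -1;0 0 -0.6 -6 -1;0 0 -0.6 -6 -1;0 0 -0.6 -6 -1'
```

```text
time_s: 11.05
position: [500.2, 224.7, 120.8]
tcp_rot: [0.763, 0.646, 0.002, 0.001]
force: [4.3, 2.3, -7.5]
grip_width: 0.203
grasp_force: 79.3
time_s: 12.05
position: [498.5, 224.1, 124.6]
tcp_rot: [0.432, 0.902, 0.0, 0.0]
force: [2.4, 1.0, -5.1]
grip_width: 0.201
grasp_force: 79.5
```

```bash
python3 -m inch '0 0 0 6 -1;0 0 -0.6 6 -1;0 0 -0.6 6 -1;0 0 -0.6 6 -1;0 0 -0.6 6 -1;0 0 -0.6 6 -1;0 0 -0.6 6 -1;0 0 -0.6 6 -1'; python3 -m inch '0 0 0 -6 -1;0 0 -0.6 -6 -1;0 0 -0.6 -6 -1;0 0 -0.6 -6 -1;0 0 -0.6 -6 -1;0 0 -0.6 -6 -1;0 0 -0.6 -6 -1;0 0 -0.6 -6 -1'
```

```text
time_s: 13.05
position: [500.2, 224.5, 129.4]
tcp_rot: [0.763, 0.646, 0.002, 0.001]
force: [5.3, 0.4, -6.9]
grip_width: 0.201
grasp_force: 79.2
time_s: 14.05
position: [498.3, 224.2, 133.0]
tcp_rot: [0.431, 0.902, 0.0, 0.0]
force: [1.2, 1.6, -4.9]
grip_width: 0.201
grasp_force: 79.2
```

```bash
python3 -m inch '0 0 0 6 -1;0 0 -0.6 6 -1;0 0 -0.6 6 -1;0 0 -0.6 6 -1;0 0 -0.6 6 -1;0 0 -0.6 6 -1;0 0 -0.6 6 -1;0 0 -0.6 6 -1'; python3 -c "
from h import *
s=monitor.sense();print(s['force'],s['torque'],s['q'][6])"
```

```text
time_s: 15.05
position: [499.3, 224.8, 137.4]
tcp_rot: [0.763, 0.646, 0.002, 0.001]
force: [4.6, 1.6, -7.3]
grip_width: 0.197
grasp_force: 91.2
[ 4.56854944  1.58575196 -7.33054685] [ 0.86055286 -1.10787033 -0.04596419] -0.45275571432011247
```

```bash
python3 -m inch '0 0 0 -6 -1;0 0 -0.6 -6 -1;0 0 -0.6 -6 -1;0 0 -0.6 -6 -1;0 0 -0.6 -6 -1;0 0 -0.6 -6 -1;0 0 -0.6 -6 -1;0 0 -0.6 -6 -1'; python3 -m inch '0 0 -2 0 -1;0 0 -3 0 -1;0 0 -3 0 -1'
```

```text
time_s: 16.05
position: [497.3, 224.3, 141.1]
tcp_rot: [0.431, 0.902, -0.0, -0.001]
force: [-1.8, 2.3, -4.9]
grip_width: 0.2
grasp_force: 81.7
time_s: 16.42
position: [497.7, 223.8, 149.9]
tcp_rot: [0.433, 0.901, -0.0, -0.0]
force: [0.7, -0.8, -5.3]
grip_width: 0.202
grasp_force: 98.9
```

```bash
python3 -m inch '0 0 -20 0 -1;0 0 -36 0 -1;0 0 -36 0 -1;0 0 -30 0 -1;-10 -8 -18 0 -1'; python3 -m inch '-25 -20 0 0 -1;-35 -27 0 0 -1;-35 -27 0 0 -1;-40 -31 0 0 -1;-40 -31 0 0 -1;-35 -27 0 0 -1;-35 -27 0 0 -1;-20 -15 0 0 -1'; python3 -m inch '0 0 0 0 -1;0 0 0 0 -1'
python3 - <<'E'
from h import *
c=look('wrist',['socket_mouth','solvent'],'i.png')
for e in eyes.outline_of('wrist','socket')[:2]: print(e['confidence'],e['location'],e['region'].sum())
e=eyes.outline_of('wrist','socket')
if e: 
    v=c['pixels'].copy(); np.save('m.npy',e[0]['region'])
look('scene',['socket_mouth']);look('top',['socket_mouth','block_mouth','keeper_knob','keeper_pivot'])
import pickle; pickle.dump(c,open('i.pkl','wb'))
E
```

```text
time_s: 17.05
position: [498.2, 212.0, 291.4]
tcp_rot: [0.432, 0.902, 0.001, 0.0]
force: [0.5, -0.1, -5.1]
grip_width: 0.203
grasp_force: 84.3
time_s: 18.05
position: [502.3, -128.0, 289.5]
tcp_rot: [0.435, 0.901, -0.001, -0.001]
force: [1.1, 0.7, -5.5]
grip_width: 0.202
grasp_force: 84.0
time_s: 18.3
position: [503.5, -123.4, 289.4]
tcp_rot: [0.433, 0.902, 0.0, -0.001]
force: [-0.2, 0.5, -5.7]
grip_width: 0.2
grasp_force: 84.0
wrist solvent 0.91 [317. 112.] [537.3 -24.8]
0.68 [179.0, 205.2] 1709
0.43 [335.9, 114.4] 3512
scene socket_mouth 0.96 [186. 226.] [ 525.  -231.6]
scene socket_mouth 0.64 [204. 306.] [ 793.6 -204.4]
top socket_mouth 0.48 [325. 166.] [ 525.  -238.9]
top socket_mouth 0.18 [257. 168.] [516.  -27.8]
top block_mouth 0.77 [148. 282.] [164.4 294.8]
top block_mouth 0.73 [178. 171.] [501.2 215.7]
top keeper_knob 0.68 [197. 107.] [689.9 158. ]
top keeper_knob 0.66 [122. 286.] [158.8 355.4]
top keeper_pivot 0.88 [116. 287.] [148.8 385.3]
top keeper_pivot 0.79 [145. 168.] [508.  316.6]
```

View pics/i.png

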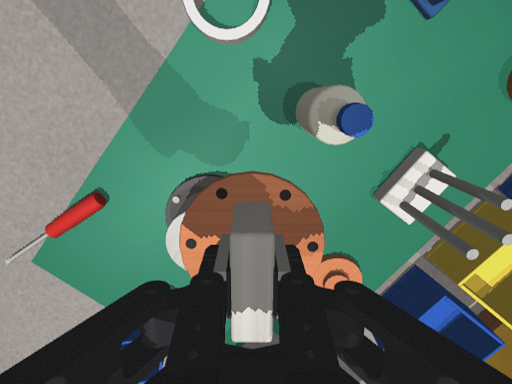

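The held flange hides the socket (about (185,205)), so I'll step aside for a clear view.

```bash
python3 -m inch '-30 30 0 0 -1;-30 30 0 0 -1;0 0 0 0 -1;0 0 0 0 -1'
python3 - <<'E'
from h import *
c=look('wrist',['socket_mouth'],'j.png')
e=eyes.outline_of('wrist','socket');print([(x['confidence'],x['location']) for x in e])
p=[x['location'] for x in eyes.tip_of('wrist','socket_mouth')]
s=monitor.sense()
if p:
    w=atz(c,p[0],90)[:2]; print(w,to_tool((*w,290)))
print(s['force'],s['q'])
E
```

```text
time_s: 19.4
position: [587.9, -133.2, 289.3]
tcp_rot: [0.433, 0.902, -0.001, -0.001]
force: [-0.8, 0.8, -5.0]
grip_width: 0.195
grasp_force: 84.1
wrist socket_mouth 0.68 [146. 197.] [ 514.1 -238.6]
[]
[ 514.1244184  -238.59683108] [-3.620e+01 -1.235e+02  1.000e-01]
[ 0.17947754 -0.11081339 -5.10109902] [-0.37067303  0.33362633  0.68400644  1.58776214 -0.21754375  1.29750387
  1.02136049]
```

View pics/j.png

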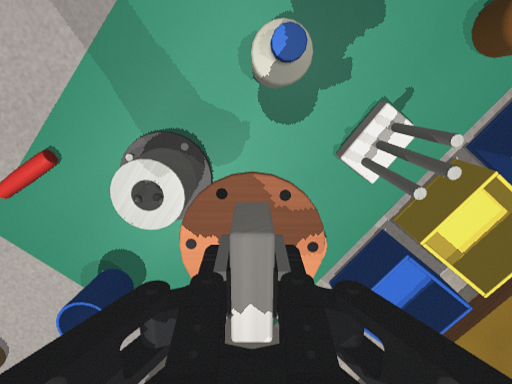

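The socket's top disc is clear now, at about (148,194) with the bore at (147,196). I'll fit its outline.

```bash
python3 - <<'E'
from h import *
im=cv2.imread('pics/j.png'); 
s=monitor.sense(); c=eyes.capture('wrist'); c['state']=s
h=cv2.cvtColor(im,cv2.COLOR_BGR2HSV); m=((h[...,1]<40)&(h[...,2]>135)).astype(np.uint8)
n,l=cv2.connectedComponents(m); i=l[194,125]; P=cv2.convexHull(cv2.findNonZero((l==i).astype(np.uint8)))
q=np.array([atz(c,x[0],90)[:2] for x in P],np.float32); print(cv2.fitEllipse(q),cv2.minEnclosingCircle(q))
w=cv2.fitEllipse(q)[0]; print(to_tool((*w,200)), s['position'])
E
```

```text
((512.522705078125, -234.923095703125), (84.9259262084961, 91.9909896850586), 57.558956146240234) ((510.5043640136719, -233.93927001953125), 47.360191345214844)
[ -32.3 -122.7   90.2] [ 587.80921005 -133.08894842  290.25106881]
```

```bash
python3 -m inch '-11.5 -40.5 0 0 -1;-11.5 -40.5 0 0 -1;-11.5 -40.5 0 0 -1;0 0 0 0 -1;0 0 40 0 -1;0 0 40 0 -1;0 0 20 0 -1;0 0 0 0 -1'
python3 - <<'E'
from h import *
a=look('scene',['socket_mouth'])['pixels'];b=look('top',['socket_mouth'])['pixels']
f=lambda a:cv2.resize(a,(400,400),interpolation=cv2.INTER_CUBIC)
cv2.imwrite('pics/k.png',np.hstack([f(a[170:270,140:240]),f(b[120:220,275:375])]))
E
```

```text
time_s: 20.65
position: [514.5, -234.5, 188.5]
tcp_rot: [0.432, 0.902, 0.0, -0.002]
force: [0.3, 0.1, -4.7]
grip_width: 0.198
grasp_force: 83.8
scene socket_mouth 0.9 [188. 224.] [ 521.1 -226.8]
top socket_mouth 0.54 [326. 165.] [ 527.2 -242.7]
```

View pics/k.png

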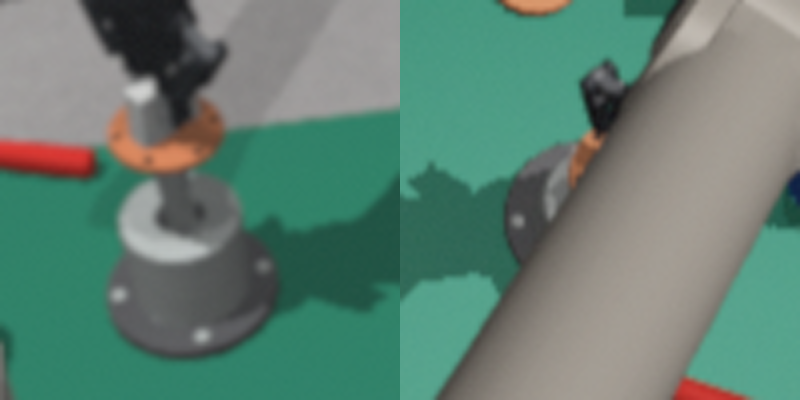

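The left crop shows the mandrel hanging over the socket with its tip near (182,230) and the bore near (182,216). I'll check the offset by projection.

```bash
python3 - <<'E'
from h import *
c=look('scene',['socket_mouth']); s=monitor.sense(); P=np.array(s['position']); print(P)
K=np.array([[c['fx'],0,c['cx']],[0,c['fy'],c['cy']],[0,0,1.]])
f=lambda p:(cv2.projectPoints(np.array([p],float),np.array(c['rvec'],float),np.array(c['tvec'],float),K,None)[0].ravel()-[140,170])*4
print('tip',f(P-[0,0,84]),'flange top',f(P-[0,0,8]),'mouth',f((514.5,-236,90)))
im=c['pixels'][170:270,140:240]; h=cv2.cvtColor(im,cv2.COLOR_BGR2HSV)
m=cv2.inRange(h,(3,90,60),(18,255,255)); q=cv2.convexHull(cv2.findNonZero(m)); print('flange seen',np.array(cv2.fitEllipse(q)[0])*4)
Zs=[atz(c,x[0]+np.array([140,170]),P[2]-11)[:2] for x in q]; print('flange world',cv2.fitEllipse(np.array(Zs,np.float32)))
g=eyes.outline_of('scene','socket'); r0=g[0]['region']; ys,xs=np.nonzero(r0); print('socket bbox crop',(xs.min()-140)*4,(xs.max()-140)*4,(ys.min()-170)*4,(ys.max()-170)*4)
for p in [(514.5,-236,0),(522,-236,0)]:
    t=np.linspace(0,6.28,60); B=np.array([f((p[0]+65*np.cos(a),p[1]+65*np.sin(a),0)) for a in t]); T=np.array([f((p[0]+44*np.cos(a),p[1]+44*np.sin(a),90)) for a in t])
    print(p,'base',B.min(0),B.max(0),'top',T.min(0),T.max(0))
E
```

```text
scene socket_mouth 0.88 [186. 223.] [ 514.4 -231. ]
[ 516.19661079 -236.26239021  191.14688568]
tip [175.16693774 197.95080405] flange top [161.56469506 122.93246502] mouth [178.30963677 212.19150017]
flange seen [117.74917603 140.82835388]
flange world ((524.7554321289062, -265.52490234375), (66.59374237060547, 151.42222595214844), 0.09098053723573685)
socket bbox crop 104 272 172 356
(514.5, -236, 0) base [106.50426823 227.4380214 ] [277.79424309 359.88235622] top [116.99532369 168.40086255] [239.15293556 258.41858772]
(522, -236, 0) base [106.70638301 234.43256323] [278.73726866 368.03659062] top [117.25614977 175.58272328] [239.97056805 266.43008864]
```

Projection agrees: the socket is at about (515,-236), the tip is over the bore to within about 3 mm, and the dark ellipse in the crop is the bore itself. I'll lower it.

```bash
python3 -m inch '0 0 10 0 -1;0 0 10 0 -1;0 0 10 0 -1;0 0 8 0 -1;0 0 0 0 -1'; python3 -m inch '0 0 6 0 -1;0 0 6 0 -1;0 0 0 0 -1'
```

```text
time_s: 21.62
position: [514.4, -235.7, 150.7]
tcp_rot: [0.433, 0.902, -0.0, -0.001]
force: [-1.0, -1.0, -6.2]
grip_width: 0.199
grasp_force: 84.0
time_s: 22.0
position: [514.9, -236.6, 139.6]
tcp_rot: [0.433, 0.902, -0.0, -0.0]
force: [-2.7, -0.8, -4.3]
grip_width: 0.198
grasp_force: 84.2
```

```bash
python3 -m inch '0 0 4 0 -1;0 0 4 0 -1;0 0 0 0 -1'; python3 -m inch '0 0 3 0 -1;0 0 3 0 -1;0 0 0 0 -1'
```

```text
time_s: 22.38
position: [516.6, -238.6, 137.8]
tcp_rot: [0.433, 0.901, 0.001, 0.002]
force: [-11.2, 1.3, 30.5]
grip_width: 0.197
grasp_force: 89.2
time_s: 22.75
position: [518.3, -238.3, 130.5]
tcp_rot: [0.433, 0.901, 0.001, 0.004]
force: [0.5, -1.6, -2.8]
grip_width: 0.202
grasp_force: 84.7
```

```bash
python3 -m inch '0 0 2 0 -1;0 0 2 0 -1;0 0 0 0 -1'
```

```text
time_s: 23.12
position: [514.5, -235.1, 120.4]
tcp_rot: [0.432, 0.902, -0.0, -0.001]
force: [-1.9, -0.3, -3.7]
grip_width: 0.195
grasp_force: 101.6
```

```bash
python3 -m inch '0 0 0 0 -1;0 0 0 0 -1'; python3 - <<'E'
from h import *
s=monitor.sense(); print(s['position'],s['force'],s['torque'])
for n in('scene','wrist'):
    c=cap(n)
    for k in('mandrel_seat','mandrel_head','socket_mouth'):
        for e in eyes.tip_of(n,k)[:2]:
            o,d=ray(c,e['location']); A=np.array([516,-236.]); # closest approach to axis
            t=((A-o[:2])@d[:2])/(d[:2]@d[:2]); print(n,k,round(e['confidence'],2),e['location'],'z on axis',(o+t*d).round(1))
E
```

```text
time_s: 23.38
position: [515.3, -235.8, 121.5]
tcp_rot: [0.432, 0.902, -0.0, -0.0]
force: [-0.6, -2.1, -5.1]
grip_width: 0.199
grasp_force: 102.9
[ 515.34788467 -235.82209982  121.45578209] [-0.57429006 -2.1151159  -5.09123165] [-0.18059612  0.44454638  0.00281867]
scene mandrel_seat 0.79 [186.9, 217.0] z on axis [ 515.4 -226.4  114.9]
scene mandrel_head 0.62 [185.9, 204.7] z on axis [ 515.2 -223.4  164.4]
scene mandrel_head 0.23 [185.2, 234.9] z on axis [ 516.4 -240.3   40.1]
scene socket_mouth 0.68 [187.5, 222.3] z on axis [ 515.4 -227.3   92.5]
wrist mandrel_head 0.93 [246.7, 288.3] z on axis [ 513.7 -237.7  153.1]
wrist socket_mouth 0.62 [248.0, 200.9] z on axis [ 513.2 -238.1   41. ]
wrist socket_mouth 0.39 [248.5, 290.1] z on axis [ 514.3 -237.3  154.3]
```

```bash
python3 -m inch '0 0 1.5 0 -1;0 0 1.5 0 -1;0 0 0 0 -1'
```

```text
time_s: 24.15
position: [514.8, -236.3, 118.6]
tcp_rot: [0.433, 0.902, -0.0, -0.0]
force: [-3.3, -3.0, -5.7]
grip_width: 0.202
grasp_force: 86.2
```

```bash
python3 - <<'E'
from h import *
c=cap('wrist'); 
for n,im in(('i',cv2.imread('pics/i.png')),('j',cv2.imread('pics/j.png')),('now',c['pixels'])):
    h=cv2.cvtColor(im,cv2.COLOR_BGR2HSV); m=cv2.inRange(h,(3,90,50),(18,255,255)); m[:,330:]=0
    k,l,st,ct=cv2.connectedComponentsWithStats(m); i=1+st[1:,4].argmax(); print(n,st[i])
    g=cv2.inRange(h,(0,0,60),(180,45,255)); print([int(x) for x in h[200,240:262:4,2]], h[180:320:8,252].tolist())
print(c['fx'],c['cx'],c['cy'])
E
```

```text
i [ 179  172  151  117 7821]
[124, 124, 124, 125, 124, 123] [[10, 138, 124], [10, 142, 126], [10, 139, 123], [20, 17, 88], [18, 14, 89], [15, 11, 89], [23, 12, 88], [23, 16, 125], [25, 12, 128], [25, 12, 128], [20, 12, 129], [23, 16, 128], [17, 14, 127], [13, 14, 129], [19, 16, 127], [19, 16, 129], [21, 15, 121], [20, 7, 219]]
j [ 179  172  148  107 7415]
[132, 132, 132, 133, 133, 132] [[10, 141, 130], [10, 141, 136], [10, 138, 129], [23, 11, 93], [18, 13, 95], [18, 14, 94], [15, 16, 95], [17, 14, 132], [21, 13, 137], [21, 13, 137], [20, 17, 137], [23, 15, 137], [23, 15, 134], [17, 13, 135], [17, 17, 136], [19, 15, 136], [21, 8, 228], [19, 9, 227]]
now [ 176  169  151  111 8050]
[121, 120, 121, 119, 116, 113] [[10, 138, 135], [9, 141, 134], [10, 139, 132], [12, 13, 98], [24, 13, 96], [15, 10, 98], [12, 13, 97], [21, 14, 130], [19, 15, 140], [21, 13, 138], [23, 15, 138], [19, 15, 140], [15, 11, 139], [21, 13, 137], [21, 13, 138], [19, 15, 136], [17, 13, 138], [13, 13, 136]]
308.8167896911061 251.63991053343267 191.99585661876966
```

```bash
python3 -m inch '0 0 1.5 0 -1;0 0 1.5 0 -1;0 0 0 0 -1'; python3 -m inch '0 0 1 0 -1;0 0 1 0 -1;0 0 0 0 -1'
```

```text
time_s: 24.58
position: [515.8, -235.3, 115.7]
tcp_rot: [0.432, 0.902, 0.001, 0.0]
force: [-4.5, -2.8, -4.0]
grip_width: 0.196
grasp_force: 89.1
time_s: 24.95
position: [515.1, -236.0, 113.7]
tcp_rot: [0.432, 0.902, -0.0, -0.0]
force: [-4.0, -0.4, -4.9]
grip_width: 0.2
grasp_force: 86.3
```

```bash
python3 -m inch '0 0 1 0 -1'; python3 -m inch '0 0 1 0 -1'
```

```text
time_s: 25.08
position: [515.7, -236.5, 113.1]
tcp_rot: [0.432, 0.902, -0.0, 0.001]
force: [1.2, -6.8, -4.8]
grip_width: 0.201
grasp_force: 87.9
time_s: 25.2
position: [515.9, -236.2, 112.2]
tcp_rot: [0.432, 0.902, 0.0, 0.001]
force: [-0.7, -2.3, -3.6]
grip_width: 0.198
grasp_force: 86.3
```

```bash
for i in 1; do python3 -m inch '0 0 -2 0 -1'; done; python3 -m inch '0 0 -2 0 -1'; python3 - <<'E'
from h import *
c=cap('scene'); s=monitor.sense(); print(s['position'],s['force'])
K=np.array([[c['fx'],0,c['cx']],[0,c['fy'],c['cy']],[0,0,1.]])
pr=lambda p:cv2.projectPoints(np.array(p,float),np.array(c['rvec'],float),np.array(c['tvec'],float),K,None)[0].reshape(-1,2)
h=cv2.cvtColor(c['pixels'],cv2.COLOR_BGR2HSV); m=cv2.inRange(h,(3,90,50),(18,255,255)); m[250:]=0; m[:,:160]=0; m[:,225:]=0
k,l,st,ct=cv2.connectedComponentsWithStats(m); i=1+st[1:,4].argmax(); print('orange',st[i])
t=np.linspace(0,6.28,90)
for z in(100,104,108,112,116,120):
    P=np.vstack([pr(np.c_[516+40*np.cos(t),-236+40*np.sin(t),0*t+q]) for q in(z,z+6)]); print(z,P.min(0).round(1),P.max(0).round(1))
for w in eyes.outline_of('scene','socket')[:1]:
    ys,xs=np.nonzero(w['region']); print('socket',xs.min(),xs.max(),ys.min(),ys.max())
# gap: dark/grey rows along centre column below flange
cx=st[i][0]+st[i][2]//2; print(cx,[(y,*h[y,cx].tolist()) for y in range(205,240)])
E
```

```text
time_s: 25.32
position: [515.2, -235.9, 113.3]
tcp_rot: [0.432, 0.902, -0.0, -0.0]
force: [3.1, -4.2, -7.2]
grip_width: 0.199
grasp_force: 89.5
time_s: 25.45
position: [515.0, -235.9, 115.6]
tcp_rot: [0.432, 0.902, -0.0, -0.0]
force: [-4.9, -0.0, -3.1]
grip_width: 0.199
grasp_force: 103.9
[ 515.21333089 -235.95439124  116.02457122] [-3.82101824 -3.99827342 -3.37687788]
orange [171 211  27  18 245]
100 [169.9 209.7] [198.1 231.6]
104 [169.7 208.8] [198.  230.7]
108 [169.4 207.8] [197.8 229.7]
112 [169.2 206.9] [197.7 228.8]
116 [169.  205.9] [197.6 227.8]
120 [168.8 204.9] [197.4 226.9]
socket 166 208 223 260
184 [(205, 120, 15, 34), (206, 105, 13, 39), (207, 100, 21, 37), (208, 108, 36, 35), (209, 110, 24, 32), (210, 110, 25, 31), (211, 100, 24, 32), (212, 105, 24, 42), (213, 120, 14, 54), (214, 105, 8, 63), (215, 110, 11, 71), (216, 110, 10, 77), (217, 100, 9, 81), (218, 98, 13, 81), (219, 100, 10, 80), (220, 8, 12, 84), (221, 7, 71, 107), (222, 9, 125, 149), (223, 10, 141, 194), (224, 10, 142, 215), (225, 10, 143, 217), (226, 10, 143, 217), (227, 10, 142, 205), (228, 10, 134, 167), (229, 9, 89, 121), (230, 11, 21, 96), (231, 75, 5, 99), (232, 84, 10, 129), (233, 84, 8, 167), (234, 85, 9, 176), (235, 90, 7, 144), (236, 90, 7, 108), (237, 90, 5, 94), (238, 80, 8, 94), (239, 80, 8, 95)]
```

```bash
python3 -m inch '0 0 2 0 -1;0 0 2 0 -1;0 0 1 0 -1'; python3 -m inch '0 0 1 0 -1'; python3 -m inch '0 0 1 0 -1';
```

```text
time_s: 25.92
position: [515.4, -236.4, 110.9]
tcp_rot: [0.433, 0.902, -0.0, 0.0]
force: [-8.1, 2.6, -3.1]
grip_width: 0.204
grasp_force: 98.8
time_s: 26.05
position: [515.3, -235.9, 109.8]
tcp_rot: [0.433, 0.902, 0.0, -0.0]
force: [-3.5, -5.0, -5.0]
grip_width: 0.198
grasp_force: 104.3
time_s: 26.18
position: [515.2, -235.6, 108.8]
tcp_rot: [0.432, 0.902, 0.0, -0.0]
force: [-5.5, -2.2, 0.4]
grip_width: 0.197
grasp_force: 96.4
```

```bash
python3 -m inch '0 0 1 0 -1';python3 -m inch '0 0 1 0 -1'
```

```text
time_s: 26.3
position: [515.9, -235.7, 107.9]
tcp_rot: [0.432, 0.902, 0.0, 0.0]
force: [-0.8, 1.0, -4.7]
grip_width: 0.206
grasp_force: 100.4
time_s: 26.42
position: [516.1, -235.8, 107.0]
tcp_rot: [0.432, 0.902, 0.0, 0.001]
force: [2.2, -6.9, -4.9]
grip_width: 0.197
grasp_force: 93.3
```

```bash
cat > fl.py <<'E'
from h import *
def orange(im,x0,x1,y1):
    h=cv2.cvtColor(im,cv2.COLOR_BGR2HSV); m=cv2.inRange(h,(3,90,50),(18,255,255)); m[y1:]=0; m[:,:x0]=0; m[:,x1:]=0
    k,l,st,ct=cv2.connectedComponentsWithStats(m); return st[1+st[1:,4].argmax()].tolist()
c=cap('wrist'); print('wrist',orange(c['pixels'],0,330,384))
c=cap('scene'); print('scene',orange(c['pixels'],160,225,250))
h=cv2.cvtColor(c['pixels'],cv2.COLOR_BGR2HSV); print([(y,*h[y,184,1:].tolist()) for y in range(218,240)])
s=monitor.sense(); print(s['position'],s['force'])
E
python3 fl.py
```

```text
wrist [175, 171, 154, 112, 8197]
scene [171, 213, 27, 19, 243]
[(218, 9, 84), (219, 9, 85), (220, 12, 84), (221, 9, 84), (222, 9, 89), (223, 65, 110), (224, 122, 152), (225, 139, 195), (226, 143, 216), (227, 142, 218), (228, 143, 218), (229, 143, 207), (230, 136, 172), (231, 92, 127), (232, 13, 121), (233, 10, 159), (234, 9, 170), (235, 9, 143), (236, 7, 108), (237, 5, 95), (238, 5, 94), (239, 8, 94)]
[ 515.70410438 -235.81410343  106.75104338] [ 0.8834312  -2.78642517 -3.29242279]
```

```bash
python3 -m inch '0 0 -2 0 -1;0 0 -2 0 -1;0 0 0 0 -1'; python3 -m inch '0 0 0 0 -0.4;0 0 0 0 -0.4'; python3 fl.py
```

```text
time_s: 26.9
position: [515.1, -235.9, 111.1]
tcp_rot: [0.432, 0.902, 0.0, -0.0]
force: [-1.0, 0.7, -5.3]
grip_width: 0.201
grasp_force: 103.6
time_s: 27.15
position: [516.9, -235.5, 111.8]
tcp_rot: [0.432, 0.902, 0.001, 0.001]
force: [0.4, 1.2, 0.5]
grip_width: 0.302
grasp_force: 0.0
wrist [171, 169, 152, 138, 7996]
scene [171, 213, 27, 17, 231]
[(218, 8, 94), (219, 6, 92), (220, 3, 90), (221, 22, 94), (222, 75, 112), (223, 126, 152), (224, 140, 195), (225, 144, 215), (226, 143, 218), (227, 143, 217), (228, 143, 204), (229, 130, 161), (230, 72, 114), (231, 5, 98), (232, 6, 126), (233, 8, 167), (234, 7, 176), (235, 7, 144), (236, 7, 108), (237, 8, 95), (238, 8, 94), (239, 8, 95)]
[ 516.40980729 -235.62767624  111.54225006] [ 0.30034713  0.74283952 -0.59695786]
```

It stands by itself, about 17 mm proud. Now I'll back off upward, shut the fingers and look.

```bash
python3 -m inch '0 0 0 0 0.2;0 0 0 0 0.2;0 0 -10 0 0.2;0 0 -40 0 0.2;0 0 -40 0 0;0 0 0 0 -1;0 0 0 0 -1;0 0 0 0 -1' 40; python3 - <<'E'
from h import *
c=cap('wrist'); s=c['state']; print(s['position'],s['force'],s['grip_width'])
h=cv2.cvtColor(c['pixels'],cv2.COLOR_BGR2HSV); m=cv2.inRange(h,(3,90,50),(18,255,255)); m[:,340:]=0
k,l,st,ct=cv2.connectedComponentsWithStats(m); i=1+st[1:,4].argmax(); print(st[i])
P=cv2.convexHull(cv2.findNonZero((l==i).astype(np.uint8)))
for z in(107,113): q=np.array([atz(c,x[0],z)[:2] for x in P],np.float32); print(z,cv2.minEnclosingCircle(q))
for k,z in(('mandrel_head',158),('mandrel_seat',107)):
    for e in eyes.tip_of('wrist',k)[:2]: print(k,e,atz(c,e['location'],z))
for e in eyes.tip_of('scene','mandrel_head')[:1]:print(e)
E
```

```text
time_s: 28.25
position: [514.6, -235.4, 199.7]
tcp_rot: [0.432, 0.902, -0.0, -0.001]
force: [0.4, 0.1, 0.4]
grip_width: 0.001
grasp_force: 0.0
[ 514.57651751 -235.42724624  199.67830617] [0.37580856 0.07350792 0.43588293] 0.0007309922304761536
[ 201  146  100   94 5292]
107 ((513.3480834960938, -236.1580810546875), 40.34389114379883)
113 ((512.1595458984375, -234.6326141357422), 39.314327239990234)
mandrel_head {'location': [248.1, 212.2], 'confidence': 0.58} [ 508.97836626 -232.72598013  158.        ]
mandrel_seat {'location': [253.1, 195.3], 'confidence': 0.97} [ 514.78443051 -234.54543921  107.        ]
{'location': [183.1, 205.8], 'confidence': 0.81}
```

```bash
python3 fl.py
```

```text
wrist [201, 145, 100, 94, 5291]
scene [171, 212, 27, 18, 254]
[(218, 3, 99), (219, 3, 100), (220, 29, 105), (221, 74, 117), (222, 118, 136), (223, 138, 165), (224, 142, 199), (225, 143, 216), (226, 142, 218), (227, 143, 217), (228, 143, 203), (229, 130, 161), (230, 69, 114), (231, 5, 97), (232, 8, 127), (233, 9, 168), (234, 7, 175), (235, 7, 144), (236, 7, 108), (237, 8, 95), (238, 8, 94), (239, 8, 95)]
[ 515.19746896 -235.92214313  200.44995981] [-0.60248168 -0.05943593 -0.15015408]
```

```bash
python3 -m inch '1 0 15 0 -1;0 0 15 0 -1;0 0 7 0 -1;0 0 3 0 -1;0 0 3 0 -1'; python3 -m inch '0 0 3 0 -1;0 0 3 0 -1';  python3 -m inch '0 0 3 0 -1;0 0 3 0 -1'
```

```text
time_s: 29.18
position: [515.0, -235.4, 157.9]
tcp_rot: [0.432, 0.902, 0.0, 0.0]
force: [0.5, -0.2, 0.5]
grip_width: 0.002
grasp_force: 0.0
time_s: 29.42
position: [516.4, -236.3, 153.7]
tcp_rot: [0.432, 0.902, 0.0, 0.002]
force: [-0.1, 0.6, 10.5]
grip_width: 0.001
grasp_force: 5.2
time_s: 29.68
position: [517.4, -236.7, 148.9]
tcp_rot: [0.432, 0.902, 0.001, 0.003]
force: [0.1, 0.1, 14.1]
grip_width: -0.004
grasp_force: 6.6
```

```bash
python3 -m inch '0 0 3 0 -1;0 0 2 0 -1';  python3 -m inch '0 0 2 0 -1;0 0 2 0 -1';  python3 -m inch '0 0 1 0 -1;0 0 1 0 -1'
```

```text
time_s: 29.92
position: [517.4, -236.7, 144.0]
tcp_rot: [0.433, 0.902, 0.001, 0.003]
force: [-1.0, -0.5, 13.0]
grip_width: -0.002
grasp_force: 6.6
time_s: 30.18
position: [516.6, -236.8, 141.0]
tcp_rot: [0.433, 0.902, 0.001, 0.002]
force: [-7.1, 3.6, 30.8]
grip_width: -0.004
grasp_force: 14.6
time_s: 30.42
position: [516.7, -236.8, 140.9]
tcp_rot: [0.433, 0.901, 0.002, 0.002]
force: [-8.7, 5.6, 38.5]
grip_width: -0.002
grasp_force: 18.9
```

```bash
python3 fl.py | tail -2
```

```text
[(218, 5, 98), (219, 3, 97), (220, 5, 99), (221, 0, 97), (222, 3, 98), (223, 3, 99), (224, 29, 105), (225, 84, 121), (226, 126, 154), (227, 141, 192), (228, 143, 214), (229, 142, 218), (230, 142, 218), (231, 143, 216), (232, 137, 199), (233, 83, 169), (234, 18, 155), (235, 4, 134), (236, 5, 107), (237, 8, 96), (238, 8, 94), (239, 8, 95)]
[ 516.66874939 -236.80545215  140.93572306] [-9.19603181  4.99953747 32.5763816 ]
```

The tool stopped dead at 140.9 with the force rising, and the head at home would be at 141, so the flange is home. I'll retract and do a last check of the scene.

```bash
python3 -m inch '0 0 -4 0 -1;0 0 -10 0 -1;0 0 -40 0 -1;0 0 -50 0 -1;0 0 -20 0 -1;0 0 0 0 -1;0 0 0 0 -1'; python3 fl.py; python3 - <<'E'
from h import *
Z.update(solvent=0,mandrel_seat=90,mandrel_head=141,pot=0,tape=0,jar=0)
for n in('scene','top','wrist'): look(n,['mandrel_seat','block_mouth','keeper_knob','keeper_pivot','solvent','pot'])
E
```

```text
time_s: 31.4
position: [514.1, -234.6, 257.5]
tcp_rot: [0.432, 0.902, -0.0, -0.001]
force: [0.0, 0.5, -0.7]
grip_width: -0.004
grasp_force: 0.0
wrist [213, 137, 78, 75, 3291]
scene [171, 215, 28, 18, 245]
[(218, 3, 102), (219, 3, 102), (220, 5, 102), (221, 3, 100), (222, 0, 99), (223, 5, 101), (224, 33, 107), (225, 85, 123), (226, 127, 153), (227, 140, 193), (228, 143, 214), (229, 140, 218), (230, 142, 218), (231, 143, 216), (232, 138, 198), (233, 83, 168), (234, 18, 154), (235, 2, 134), (236, 7, 107), (237, 8, 96), (238, 8, 94), (239, 8, 94)]
[ 513.93823673 -234.61729932  257.245188  ] [-0.56267245  0.95837875 -0.5793172 ]
scene mandrel_seat 0.83 [188. 222.] [ 510.7 -225. ]
scene block_mouth 0.95 [334. 199.] [500.3 221.4]
scene block_mouth 0.67 [325. 134.] [167.8 299.3]
scene keeper_knob 0.71 [364. 197.] [551.5 290.2]
scene keeper_knob 0.68 [341. 119.] [147.2 359.4]
scene keeper_pivot 0.89 [364. 194.] [503.9 316.9]
scene keeper_pivot 0.69 [350. 127.] [153.2 401.3]
scene solvent 0.64 [258. 237.] [531.4 -22.3]
scene solvent 0.25 [135. 208.] [ 331.2 -400.2]
scene pot 0.93 [124. 263.] [ 557.5 -424.4]
top mandrel_seat 0.68 [147. 156.] [549.7 316.1]
top mandrel_seat 0.45 [328. 169.] [ 515.6 -246.6]
top block_mouth 0.7 [178. 172.] [498.7 216.2]
top block_mouth 0.63 [147. 282.] [166.1 298.4]
top keeper_knob 0.62 [144. 160.] [526.6 309.5]
top keeper_knob 0.5 [125. 286.] [156.9 347.6]
top keeper_pivot 0.78 [143. 169.] [504.2 322.2]
top keeper_pivot 0.75 [116. 283.] [162.1 388.2]
top solvent 0.64 [254. 164.] [544.1 -18.5]
top pot 0.89 [379. 163.] [ 555.2 -436.7]
wrist mandrel_seat 0.83 [254. 174.] [ 517.4 -234.7]
wrist solvent 0.97 [383.  29.] [539.2 -21.5]
wrist pot 0.67 [182. 275.] [ 545.6 -438. ]
```

The flange is flush, the block is down, the keeper is clear and the bottle and cup are where they were. I'll hand the job in.

```bash
python3 -c "
from bench import r
print(r.finish_job())"
```

```text
the job is handed in; nothing more can be done
None
```

I handed the job in at about 32 s: keeper strap off the flange, mandrel twisted out with the block still down in its cradle, let go standing about 17 mm proud in the socket, then pressed until its flange sat flush (the finger press peaked at about 38 N).

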